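# Close up the extractor switch box

### The job

Put the switch box of the dust extractor together: lower the holed terminal plate over the two steel pins of the base until it lies flush and let go of it, then set the grey cover over it and press it down until both side clips snap over its beads and it sits fully home. Keep pressing so that the cover stays bedded: finish while still holding the cover down with a push of about 10 newtons, and leave the ratchet, jar and bowl where they are.

Things in the scene. Friction and masses are not known exactly. Their poses are not given: they have to be found in the camera images.
- base: Grey plastic base of the switch box, on springy rubber feet. Origin: centre of its underside, 12 mm above the bench, z up, x along its long side. Floor slab 128 (x) x 104 (y) x 14 mm; on it a plinth 104 x 60 mm, top at z = 28 mm. Pressed down it sinks straight by 1 mm per 3 N, 8 mm at most. A black cable gland sticks out at -x; a fixed steel foot plate 150 x 124 x 4 mm lies below
- plate_seat (a point): Point on the base: centre of the plinth's top, between two steel locating pins at x = +38 and -38 mm, y = 0 from here. The pins are 8 mm thick, straight for 13 mm, then taper to their tips 18 mm above the plinth. The seated plate's underside lies here
- cover_seat (a point): Point on the base: centre of the level (14 mm above the base's origin) where the lower edge of the cover lies when home, on the floor slab around the plinth. The plinth stands 14 mm above this level; the cover goes over it with 2.5 mm of play all round
- clip (a point): Point on the base: nose of the +y clip; its twin is at -y. The two sprung plastic clips stand 42 mm to either side of the base's middle, at x = 0, tops 30 mm above the base's origin, 30 mm long in x. Their rounded noses point inwards and yield outwards by 2.5 mm when a bead of the cover passes
- plate: Terminal plate: aluminium, 100 (x) x 52 (y) x 5 mm, with two through holes of 10 mm at x = +38 and -38 mm, y = 0; on its middle a white terminal block 44 (x) x 18 (y) mm, from z = 5 to z = 33 mm, by which it is gripped across y. Origin: centre of its underside, z up. 0.12 to 0.21 kg. The same turned by half a turn
- cover: Grey plastic cover, a cap open at the bottom: outside 115 (x) x 71 (y) mm, inside 109 x 65 mm and 50 mm deep, roof top at z = 54 mm. On each long wall (y = +35.5 and -35.5 mm), at z = 4 mm, a rounded bead 49 mm long stands out 2.5 mm. Origin: centre of its lower edge's plane, z up. 0.11 to 0.20 kg. The same turned by half a turn
- rib (a point): Point on the cover: middle of the finger rib on its roof, 68 mm above the cover's origin; the rib is 50 (x) x 14 (y) x 28 mm high and is gripped across y. Going on, the beads meet the clips about 12 mm above the seat, the push grows to about 12 N, and at about 6 mm above the seat (relative to the base, which sinks meanwhile) the clips snap over the beads and the force drops suddenly
- jar: Bystander: closed green plastic screw jar, 64 mm across, 72 mm high. Origin: centre of its underside
- bowl: Bystander: white ceramic bowl, 110 mm across, 45 mm high. Origin: centre of its underside
- ratchet: Bystander: chrome ratchet with a dark grip, about 195 mm long along its x axis (from x = -128 to +68 mm), up to 36 mm wide and 28 mm high, lying flat between the base and the robot. Origin: on the bench under it

How it is judged:
On the way, in this order (a step that is already met when the one before it is completed fails the run):
1. the terminal plate lies flush on the plinth over both pins, let go, the cover not yet on (z of plate in the frame of base between 0.0255 and 0.0297 m and horizontal distance between plate and base below 0.003 m and angle between the x axis of plate and the x axis of base, either way round below 0.08 rad and contact force between the fingers and plate below 0.2 N and distance between cover and base above 0.05 m), for 0.2 s.
2. the cover has snapped home over the plate (z of cover in the frame of base between 0.0115 and 0.0165 m and horizontal distance between cover and base below 0.005 m and angle between the x axis of cover and the x axis of base, either way round below 0.1 rad), for 0.1 s.
At the end, for the whole second after the job is handed in: Plate flush on the plinth (within 1.7 mm in height, 3 mm sideways, 0.08 rad); cover snapped home on the base's slab (within 2 mm in height, 5 mm sideways, 0.1 rad), still and still held by the fingers, and pressed on the base with 5 to 25 N through the last second (z of plate in the frame of base between 0.0255 and 0.0297 m and horizontal distance between plate and base below 0.003 m and angle between the x axis of plate and the x axis of base, either way round below 0.08 rad and z of cover in the frame of base between 0.0115 and 0.016 m and horizontal distance between cover and base below 0.005 m and angle between the x axis of cover and the x axis of base, either way round below 0.1 rad and contact force between cover and base between 5 and 25 N and contact force between the fingers and cover above 3 N and linear speed of cover below 0.02 m/s); the arm keeps its last pose, push and grip.
It fails at once if the ratchet, jar or bowl is pushed more than 3 cm from its place (distance of any of jar, bowl, ratchet from where it was at the start of the episode above 0.03 m).
It also fails if it takes over 72 s, if anything falls off the work surface, if the arm or the gripper's body presses on something with over 40 N, if the wrist force passes 120 N, or if a joint passes its speed limit or range.

### The arm

A 6-joint arm with a two-finger parallel gripper is mounted at the origin on the work surface. World frame = base frame: x ahead of the robot, y to its left, z up, the work surface at z = 0. Lengths are in m, angles in rad, forces in N, time in s.
With the tool pointing down it reaches from about 0.375 to 0.975 m from the base axis. Payload 3.8 kg.
Tool frame: the origin (TCP) lies midway between the tips of the shut fingers; the grasp point (between the pads) lies 19 mm behind it; z points along the fingers, y is the direction in which the jaws open and shut (so a half turn about z gives the same grasp; the last joint's range is limited). The gripper opens to 85 mm and grips with 20 to 120 N. Pads are 22 mm wide; open, the fingers measure 114 mm over their backs; the gripper's body (76 mm by 85 mm) begins 54 mm behind the grasp point. The pads swing forward as they close: fully open they stand 13 mm farther back than shut.
Start: joints at [-1.312, 0.264, 1.604, -0, 1.274, -0.037], TCP at [0.197, -0.646, 0.231] pointing down, gripper open.
Joint ranges: [-2.63, 2.63], [-0.94, 2.18], [0.31, 2.57], [-1.31, 4.45], [0, 2.66], [-2.55, 2.55]. Speed limits (rad/s): [2.57, 2.57, 3.14, 3.14, 3.14, 3.14].

### API

Orientations are given as a rotation vector (axis times angle).
In Python, from workcell import * gives the robot as it stands. The module is installed in compiled form; this text tells all that it offers.
- The arm moves only by the tool move_arm, never from a script. Its argument "rows" is a list of rows, each an object of numbers: "grip": the opening, from -1 (shut) to 1 (fully open), so that 0 is half open; "tx", "ty", "tz": the shift along the tool's x, y, z scaled (see below); "rx", "ry", "rz": the turn, a rotation vector about the tool's x, y, z scaled (see below). A call has exactly 8 rows; each row is the pose to reach, as a shift and turn from the pose commanded when the call began, along the tool's axes at that moment, turning the shorter way round; what a row does not reach only later rows make up. The controller multiplies each number of a shift by 200 mm and each number of a turn by 360 degrees. A row lasts 1/8 s, in which the tool goes at most 62.5 mm and 10.7 degrees, less where a joint would pass 70% of its speed; a pose out of reach is approached as far as the arm can. A call with a number of a shift or a turn outside -1 to 1 is refused whole. A call with a gripper value outside its range is refused whole. The fingers move at their own pace and stop on an object; "grip_force" is the grip in N (left out, the last holds). Time passes only in rows, so rows that repeat a pose let the fingers close, or fill a call up. It gives the time, the measured TCP pose, the force and the opening at its end, in the units of the state.
- read_state(): the state, without advancing time (a new reading comes with each control period).
- read_camera(name): name is "scene" or "top" or "wrist"; returns a dict with "frame" (384x512x3 uint8, red, green, blue), "range_z" (384x512 float32, m along the optical axis (not along the pixel's ray), 0 where there is no reading), "K" (3x3 intrinsics, pixels), "cam_to_world" (4x4, takes a point from camera to world coordinates). Camera axes: x right, y down, z forward; pixel columns grow to the right and rows downward; lengths in m; the calibration is good to about 2 mm. A picture is of the moment at which its call begins.
- finish_job(): hands the job in, once; it reports no verdict.
The state is a dict: "time": time; "q": joint angles; "joint_vel": joint speeds; "joint_torque": joint torques, N m; "tool_pos": TCP position; "tcp_rot": TCP orientation; "wrist_force": force on the tool from outside, world axes, zero at the start; "torque": the same for the moment, N m; "width": opening from 0.0 (shut) to 1.0 (fully open).
Only numpy, scipy, OpenCV 4.12 (cv2) and the standard library are available. Lean on these libraries where they do the work, as an engineer would, in place of code of your own. Each camera call takes 0.05 s, during which the arm holds its last target.

## Working session

There is one attempt and no reset: what is moved stays moved. The work goes in short steps, Python scripts to look and compute and a tool call to move; the robot and the scene stay as the last step left them, time stands still between calls to the robot, and variables do not carry over. Pictures are saved under pics/ and viewed, and the job is handed in when it is done.

Besides the shell and the picture viewer there is one more tool, called after "Call:" as name([rows], argument=value, ...), one row to a line, values as JSON. move_arm: Moves the arm, as the interface text tells. Its arguments: {"type":"object","properties":{"rows":{"type":"array"},"grip_force":{"type":"number"}},"required":["rows"]}

```bash
mkdir -p pics
python3 - <<'E'
from workcell import *
import cv2,numpy as np
s=read_state();print(s)
for n in("scene","top","wrist"):
    c=read_camera(n);cv2.imwrite(f"pics/{n}0.png",c["frame"][:,:,::-1]);np.savez(f"{n}0.npz",**c)
    print(n,c["K"].tolist(),c["cam_to_world"].round(4).tolist(),(c["range_z"]>0).mean())
E
```

```text
{'time': 0.0, 'q': array([-1.31190854e+00,  2.64795557e-01,  1.60539819e+00, -9.73603906e-06,
        1.27372924e+00, -3.69310268e-02]), 'joint_vel': array([-0.00277836, -0.00099069,  0.00130717,  0.00139276, -0.00035805,
        0.00114413]), 'joint_torque': array([ 7.65437799e-04, -5.15109622e+01, -3.67317867e+01,  5.42962795e-06,
        1.29758994e-02, -3.00544230e-06]), 'tool_pos': array([ 0.19655995, -0.64495818,  0.22992042]), 'tcp_rot': array([-3.10500026e+00, -4.62641960e-01,  4.19620003e-04]), 'wrist_force': array([-0.75335557, -0.44860156, -0.08596211]), 'torque': array([ 0.03309712, -0.03831993,  0.00192019]), 'width': 0.9981757183864431}
scene [[409.60730661590816, 0.0, 263.23086272506134], [0.0, 409.60730661590816, 197.60389144630122], [0.0, 0.0, 1.0]] [[-0.7724, 0.4829, -0.4126, 0.9802], [0.6352, 0.5926, -0.4953, 0.5124], [0.0053, -0.6447, -0.7644, 0.8801], [0.0, 0.0, 0.0, 1.0]] 0.9958953857421875
top [[499.82264979095777, 0.0, 258.3944737346325], [0.0, 499.82264979095777, 189.49896324508654], [0.0, 0.0, 1.0]] [[-0.0296, -0.9973, 0.0679, 0.4894], [-0.9995, 0.0286, -0.0153, 0.0201], [0.0133, -0.0683, -0.9976, 1.123], [0.0, 0.0, 0.0, 1.0]] 0.9957733154296875
wrist [[272.7538933879011, 0.0, 253.60503393607326], [0.0, 272.7538933879011, 189.31783994872814], [0.0, 0.0, 1.0]] [[0.2918, -0.9179, -0.2689, 0.2648], [-0.9565, -0.2809, -0.079, -0.6244], [-0.0031, 0.2803, -0.9599, 0.3724], [0.0, 0.0, 0.0, 1.0]] 0.9959971110026041
```

View pics/scene0.png

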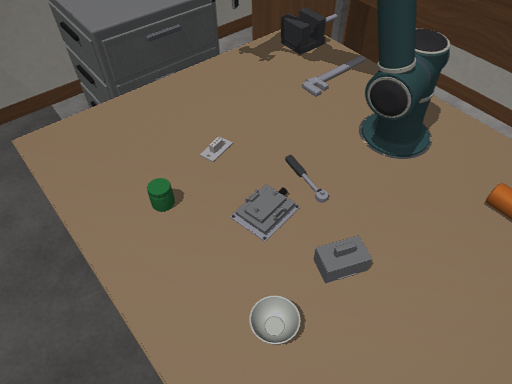

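View pics/top0.png

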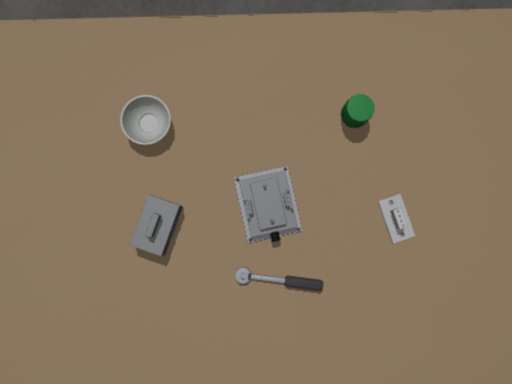

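View pics/wrist0.png

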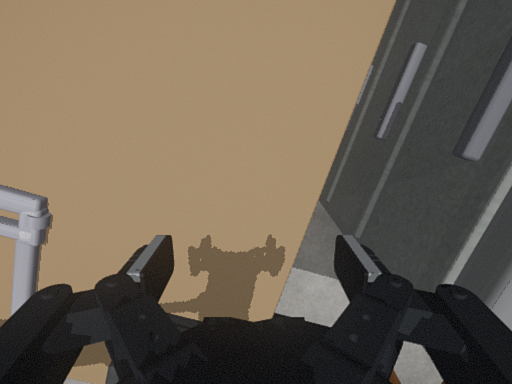

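```bash
cat > h.py <<'E'
import numpy as np,cv2
from workcell import *
def pts(c):
    K=c["K"];T=c["cam_to_world"];z=c["range_z"].astype(float)
    v,u=np.mgrid[0:z.shape[0],0:z.shape[1]]
    P=np.stack([(u-K[0,2])/K[0,0]*z,(v-K[1,2])/K[1,1]*z,z],-1)@T[:3,:3].T+T[:3,3]
    P[z<=0]=np.nan
    return P
def rect(xy):
    (c,(w,h),a)=cv2.minAreaRect((xy*1000).astype(np.float32))
    if w<h: w,h=h,w;a+=90
    a=(a+90)%180-90
    return np.round(c,1),round(w,1),round(h,1),round(a,2)
def cast(c,uv,z):
    K=c["K"];T=c["cam_to_world"];uv=np.atleast_2d(uv).astype(float)
    d=np.c_[(uv[:,0]-K[0,2])/K[0,0],(uv[:,1]-K[1,2])/K[1,1],np.ones(len(uv))]@T[:3,:3].T
    o=T[:3,3];return o+d*((z-o[2])/d[:,2])[:,None]
E
python3 - <<'E'
from h import *
for n in("top","scene"):
    c=np.load(f"{n}0.npz");P=pts(c)
    W=P[...,2];ok=np.isfinite(W)
    ins=ok&(P[...,0]>.2)&(P[...,0]<.95)&(abs(P[...,1])<.6)
    print(n,"bench z",np.median(W[ins]))
    m=(ins&(W>.0045)&(W<.13)).astype(np.uint8)
    k,l,st,ce=cv2.connectedComponentsWithStats(m)
    for i in range(1,k):
        if st[i,4]<60: continue
        p=P[l==i]
        print(st[i].tolist(),p.mean(0).round(3),"zmax",np.percentile(p[:,2],[50,90,99]).round(4),rect(p[:,:2]))
        col=np.histogram(p[:,2],bins=np.arange(0,.13,.004));print("   ",[(round(float(b)*1000),int(h)) for h,b in zip(*col) if h>15])
E
```

```text
top bench z -6.336488864167045e-05
[121, 95, 50, 50, 1797] [0.728 0.25  0.024] zmax [0.0215 0.0434 0.0474] (array([723., 245.]), 108.3, 106.9, -1.28)
    [(4, 215), (8, 242), (12, 194), (16, 176), (20, 191), (24, 120), (28, 91), (32, 109), (36, 108), (40, 204), (44, 140)]
[341, 94, 34, 34, 861] [ 0.726 -0.215  0.062] zmax [0.0707 0.074  0.076 ] (array([ 730.9, -219.8]), 64.8, 64.1, -38.06)
    [(28, 20), (40, 17), (48, 40), (52, 25), (64, 36), (68, 315), (72, 271)]
[235, 166, 67, 76, 3141] [ 0.531 -0.016  0.031] zmax [0.0292 0.0416 0.045 ] (array([529.9, -17.3]), 160.7, 124.2, 10.89)
    [(4, 283), (8, 33), (20, 265), (24, 876), (28, 178), (32, 61), (36, 723), (40, 665), (44, 31)]
[130, 195, 53, 61, 1993] [0.492 0.224 0.054] zmax [0.0536 0.0612 0.0837] (array([495.1, 231.4]), 116.5, 84.7, -22.54)
    [(4, 27), (20, 16), (28, 17), (36, 17), (44, 26), (48, 333), (52, 1096), (56, 174), (76, 42), (80, 115)]
[379, 194, 36, 50, 718] [ 0.493 -0.302  0.014] zmax [0.007  0.0338 0.0367] (array([ 492.8, -304.4]), 101.3, 53.4, 15.75)
    [(4, 423), (8, 84), (28, 48), (32, 112)]
[235, 267, 88, 24
[... 943 characters left out ...]
8.7]), 160.4, 132.7, 10.96)
    [(4, 208), (12, 21), (16, 53), (20, 92), (24, 474), (28, 115), (32, 73), (36, 359), (40, 415), (44, 19)]
[314, 235, 59, 47, 1828] [0.505 0.236 0.048] zmax [0.0533 0.0647 0.0835] (array([495. , 230.9]), 117.8, 74.4, -21.82)
    [(4, 51), (8, 42), (12, 52), (16, 45), (20, 49), (24, 54), (28, 48), (32, 48), (36, 53), (40, 46), (44, 50), (48, 136), (52, 815), (56, 131), (60, 20), (64, 20), (68, 18), (72, 19), (76, 31), (80, 86)]
[250, 295, 51, 49, 1860] [0.719 0.242 0.024] zmax [0.0218 0.0444 0.0471] (array([723.5, 246.8]), 109.1, 107.0, 51.08)
    [(4, 231), (8, 245), (12, 199), (16, 169), (20, 190), (24, 145), (28, 93), (32, 98), (36, 107), (40, 169), (44, 207)]
```

```bash
cat >> h.py <<'E'
from scipy.spatial.transform import Rotation as R
def tool():
    s=read_state();return np.array(s["tool_pos"]),R.from_rotvec(s["tcp_rot"]).as_matrix(),s
def plan(p,yaw_deg=None):
    """units of move to bring tcp to p with tool x at yaw (world deg), pointing straight down"""
    t,M,s=tool();d=M.T@(np.array(p)-t)/.2
    y0=np.degrees(np.arctan2(M[1,0],M[0,0]))
    out=dict(t=t.round(4),yaw=round(y0,2),tilt=(M[:,2]).round(4),shift=d.round(4))
    if yaw_deg is not None:
        y=np.radians(yaw_deg);G=np.array([[np.cos(y),np.sin(y),0],[np.sin(y),-np.cos(y),0],[0,0,-1.]])
        out["turn"]=(np.degrees(R.from_matrix(M.T@G).as_rotvec())/360).round(4)
    return out
E
python3 -c "
from h import *
print(plan([.485,-.304,.20],15.5))"
```

```text
{'t': array([ 0.1966, -0.6451,  0.2302]), 'yaw': np.float64(16.95), 'tilt': array([-5.0e-04,  1.7e-03, -1.0e+00]), 'shift': array([ 1.8765, -1.211 ,  0.1534]), 'turn': array([-0.0003, -0.    ,  0.004 ])}
```

Call:
move_arm([
  {"tx": 0.2, "ty": -0.12},
  {"tx": 0.4, "ty": -0.25},
  {"tx": 0.6, "ty": -0.37},
  {"tx": 0.8, "ty": -0.5},
  {"tx": 0.95, "ty": -0.6},
  {"tx": 0.95, "ty": -0.6},
  {"tx": 0.95, "ty": -0.6},
  {"tx": 0.95, "ty": -0.6},
])

```text
schema error: expected keys grip, tx, ty, tz, rx, ry, rz
```

Call:
move_arm([
  {"grip": 1, "tx": 0.25, "ty": -0.16, "tz": 0, "rx": 0, "ry": 0, "rz": 0},
  {"grip": 1, "tx": 0.5, "ty": -0.32, "tz": 0, "rx": 0, "ry": 0, "rz": 0},
  {"grip": 1, "tx": 0.75, "ty": -0.48, "tz": 0, "rx": 0, "ry": 0, "rz": 0},
  {"grip": 1, "tx": 1, "ty": -0.64, "tz": 0, "rx": 0, "ry": 0, "rz": 0},
  {"grip": 1, "tx": 1, "ty": -0.8, "tz": 0, "rx": 0, "ry": 0, "rz": 0},
  {"grip": 1, "tx": 1, "ty": -0.9, "tz": 0, "rx": 0, "ry": 0, "rz": 0},
  {"grip": 1, "tx": 1, "ty": -1, "tz": 0, "rx": 0, "ry": 0, "rz": 0},
  {"grip": 1, "tx": 1, "ty": -1, "tz": 0, "rx": 0, "ry": 0, "rz": 0},
])

```text
time: 1.15
tool_pos: [0.329, -0.3955, 0.2313]
tcp_rot: [3.107, 0.462, 0.0]
wrist_force: [0.6, -1.3, 0.2]
width: 1.0
```

```bash
python3 -c "
from h import *
print(plan([.455,-.31,.20],15.5))"
```

```text
{'t': array([ 0.329 , -0.3955,  0.2313]), 'yaw': np.float64(16.92), 'tilt': array([ 1.e-04, -2.e-04, -1.e+00]), 'shift': array([ 0.7269, -0.2255,  0.1566]), 'turn': array([ 0.   , -0.   ,  0.004])}
```

Call:
move_arm([
  {"grip": 1, "tx": 0.18, "ty": -0.06, "tz": 0.04, "rx": 0, "ry": 0, "rz": 0.001},
  {"grip": 1, "tx": 0.36, "ty": -0.12, "tz": 0.08, "rx": 0, "ry": 0, "rz": 0.002},
  {"grip": 1, "tx": 0.54, "ty": -0.17, "tz": 0.12, "rx": 0, "ry": 0, "rz": 0.003},
  {"grip": 1, "tx": 0.66, "ty": -0.2, "tz": 0.15, "rx": 0, "ry": 0, "rz": 0.004},
  {"grip": 1, "tx": 0.725, "ty": -0.225, "tz": 0.155, "rx": 0, "ry": 0, "rz": 0.004},
  {"grip": 1, "tx": 0.725, "ty": -0.225, "tz": 0.155, "rx": 0, "ry": 0, "rz": 0.004},
  {"grip": 1, "tx": 0.725, "ty": -0.225, "tz": 0.155, "rx": 0, "ry": 0, "rz": 0.004},
  {"grip": 1, "tx": 0.725, "ty": -0.225, "tz": 0.155, "rx": 0, "ry": 0, "rz": 0.004},
])

```text
time: 2.15
tool_pos: [0.4548, -0.3115, 0.2006]
tcp_rot: [3.113, 0.422, 0.0]
wrist_force: [0.3, -0.7, -0.6]
width: 1.001
```

Run:
```python
from h import *
c=read_camera("wrist");np.savez("w1.npz",**c);cv2.imwrite("pics/w1.png",c["frame"][:,:,::-1])
P=pts(c);W=P[...,2]
print(c["cam_to_world"].round(4).tolist())
near=(abs(P[...,0]-.493)<.12)&(abs(P[...,1]+.304)<.12)
for lo,hi in((.003,.0085),(.028,.037)):
    m=near&(W>lo)&(W<hi)
    k,l,st,ce=cv2.connectedComponentsWithStats(m.astype(np.uint8));i=1+np.argmax(st[1:,4]);p=P[l==i]
    print(lo,st[i],rect(p[:,:2]),np.median(p[:,2]))
print("bench",np.median(W[near&(abs(W)<.003)]))
print(plan([0,0,0]))
```

```text
[[0.2666, -0.9252, -0.2702, 0.5234], [-0.9638, -0.256, -0.0743, -0.2923], [-0.0004, 0.2802, -0.9599, 0.3429], [0.0, 0.0, 0.0, 1.0]]
0.003 [ 233   94   44   84 2750] (array([ 492.6, -302.4]), 100.1, 51.6, 16.8) 0.004757196241335249
0.028 [247 120  17  39 626] (array([ 492.9, -302.3]), 42.5, 17.8, 16.02) 0.03280224037550747
bench -0.00025082682299742975
{'t': array([ 0.4549, -0.3114,  0.2006]), 'yaw': np.float64(15.45), 'tilt': array([ 3.e-04, -5.e-04, -1.e+00]), 'shift': array([-1.7777, -2.1072,  1.0016])}
```

View pics/w1.png

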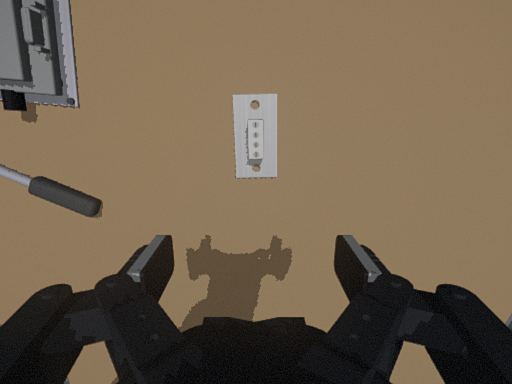

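Call:
move_arm([
  {"grip": 0.6, "tx": 0.1, "ty": 0.004, "tz": 0.15, "rx": 0, "ry": 0, "rz": -0.002},
  {"grip": 0.4, "tx": 0.194, "ty": 0.007, "tz": 0.35, "rx": 0, "ry": 0, "rz": -0.002},
  {"grip": 0.4, "tx": 0.194, "ty": 0.007, "tz": 0.55, "rx": 0, "ry": 0, "rz": -0.002},
  {"grip": 0.4, "tx": 0.194, "ty": 0.007, "tz": 0.72, "rx": 0, "ry": 0, "rz": -0.002},
  {"grip": 0.4, "tx": 0.194, "ty": 0.007, "tz": 0.83, "rx": 0, "ry": 0, "rz": -0.002},
  {"grip": 0.4, "tx": 0.194, "ty": 0.007, "tz": 0.91, "rx": 0, "ry": 0, "rz": -0.002},
  {"grip": 0.4, "tx": 0.194, "ty": 0.007, "tz": 0.963, "rx": 0, "ry": 0, "rz": -0.002},
  {"grip": 0.4, "tx": 0.194, "ty": 0.007, "tz": 0.963, "rx": 0, "ry": 0, "rz": -0.002},
], grip_force=40)

```text
time: 3.2
tool_pos: [0.4928, -0.3017, 0.0073]
tcp_rot: [-3.11, -0.443, 0.001]
wrist_force: [-0.8, 1.0, 0.1]
width: 0.703
```

Run:
```python
from h import *
print(plan([.4927,-.3024,.008],16.2))
c=read_camera("wrist");np.savez("w2.npz",**c);cv2.imwrite("pics/w2.png",c["frame"][:,:,::-1])
```

```text
{'t': array([ 0.4928, -0.3017,  0.0073]), 'yaw': np.float64(16.22), 'tilt': array([-7.e-04,  5.e-04, -1.e+00]), 'shift': array([-0.0015,  0.0033, -0.0034]), 'turn': array([-0.0001,  0.0001,  0.    ])}
```

View pics/w2.png

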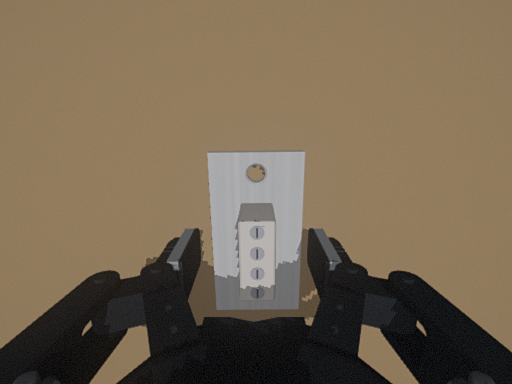

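Call:
move_arm([
  {"grip": -1, "tx": 0, "ty": 0, "tz": 0, "rx": 0, "ry": 0, "rz": 0},
  {"grip": -1, "tx": 0, "ty": 0, "tz": 0, "rx": 0, "ry": 0, "rz": 0},
  {"grip": -1, "tx": 0, "ty": 0, "tz": 0, "rx": 0, "ry": 0, "rz": 0},
  {"grip": -1, "tx": 0, "ty": 0, "tz": 0, "rx": 0, "ry": 0, "rz": 0},
  {"grip": -1, "tx": 0, "ty": 0, "tz": 0, "rx": 0, "ry": 0, "rz": 0},
  {"grip": -1, "tx": 0, "ty": 0, "tz": 0, "rx": 0, "ry": 0, "rz": 0},
  {"grip": -1, "tx": 0, "ty": 0, "tz": -0.1, "rx": 0, "ry": 0, "rz": 0},
  {"grip": -1, "tx": 0, "ty": 0, "tz": -0.25, "rx": 0, "ry": 0, "rz": 0},
], grip_force=40)

```text
time: 4.25
tool_pos: [0.4916, -0.3007, 0.0572]
tcp_rot: [-3.108, -0.443, 0.005]
wrist_force: [0.4, 0.4, -1.4]
width: 0.201
```

Run:
```python
from h import *
# coarse base pose from top0/scene0: plinth top level & pins
for n in("top","scene"):
    c=np.load(f"{n}0.npz");P=pts(c);W=P[...,2]
    near=(abs(P[...,0]-.53)<.11)&(abs(P[...,1]+.017)<.11)
    for lo,hi in((.0365,.0435),(.023,.029)):
        m=near&(W>lo)&(W<hi)
        m=cv2.morphologyEx(m.astype(np.uint8),cv2.MORPH_OPEN,np.ones((3,3),np.uint8))
        k,l,st,ce=cv2.connectedComponentsWithStats(m);i=1+np.argmax(st[1:,4]);p=P[l==i]
        print(n,lo,st[i],rect(p[:,:2]),np.median(p[:,2]))
print(plan([.47,-.02,.20],12.5))
c=read_camera("wrist");np.savez("w3.npz",**c);cv2.imwrite("pics/w3.png",c["frame"][:,:,::-1])
```

```text
top 0.0365 [ 253  178   33   52 1021] (array([532.8, -16.5]), 103.7, 59.9, 10.46) 0.03980844453578647
top 0.023 [241 177  17  26 168] (array([564.8,  23.9]), 55.4, 35.3, -1.54) 0.02585774258555318
scene 0.0365 [247 188  38  33 595] (array([534.9, -14.2]), 104.8, 60.3, 10.86) 0.04014171934321542
scene 0.023 [237 210  37  20 225] (array([ 5.864e+02, -5.000e-01]), 100.3, 46.3, -56.82) 0.026060313236222377
{'t': array([ 0.4916, -0.3007,  0.0572]), 'yaw': np.float64(16.23), 'tilt': array([-0.0033,  0.0022, -1.    ]), 'shift': array([ 0.2867, -1.3799, -0.7104]), 'turn': array([-0.0005,  0.0004,  0.0104])}
```

View pics/w3.png

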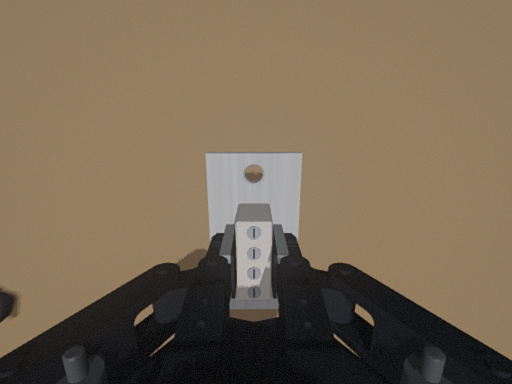

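Call:
move_arm([
  {"grip": -1, "tx": 0, "ty": -0.05, "tz": -0.2, "rx": 0, "ry": 0, "rz": 0},
  {"grip": -1, "tx": 0, "ty": -0.25, "tz": -0.45, "rx": 0, "ry": 0, "rz": 0.004},
  {"grip": -1, "tx": 0.02, "ty": -0.5, "tz": -0.65, "rx": 0, "ry": 0, "rz": 0.008},
  {"grip": -1, "tx": 0.04, "ty": -0.7, "tz": -0.715, "rx": 0, "ry": 0, "rz": 0.012},
  {"grip": -1, "tx": 0.06, "ty": -0.9, "tz": -0.715, "rx": 0, "ry": 0, "rz": 0.0156},
  {"grip": -1, "tx": 0.08, "ty": -1, "tz": -0.715, "rx": 0, "ry": 0, "rz": 0.0156},
  {"grip": -1, "tx": 0.126, "ty": -1, "tz": -0.715, "rx": 0, "ry": 0, "rz": 0.0156},
  {"grip": -1, "tx": 0.126, "ty": -1, "tz": -0.715, "rx": 0, "ry": 0, "rz": 0.0156},
])

```text
time: 5.3
tool_pos: [0.4622, -0.1029, 0.2009]
tcp_rot: [3.127, 0.292, 0.001]
wrist_force: [-0.8, -0.2, -1.2]
width: 0.202
```

Run:
```python
from h import *
print(plan([.44,-.0335,.20],10.6))
```

```text
{'t': array([ 0.4622, -0.1029,  0.2009]), 'yaw': np.float64(10.65), 'tilt': array([ 7.e-04, -6.e-04, -1.e+00]), 'shift': array([-0.0448, -0.3617,  0.0041]), 'turn': array([ 0.0001, -0.0001,  0.0001])}
```

Call:
move_arm([
  {"grip": -1, "tx": -0.02, "ty": -0.15, "tz": 0, "rx": 0, "ry": 0, "rz": 0},
  {"grip": -1, "tx": -0.04, "ty": -0.27, "tz": 0, "rx": 0, "ry": 0, "rz": 0},
  {"grip": -1, "tx": -0.045, "ty": -0.34, "tz": 0, "rx": 0, "ry": 0, "rz": 0},
  {"grip": -1, "tx": -0.045, "ty": -0.36, "tz": 0, "rx": 0, "ry": 0, "rz": 0},
  {"grip": -1, "tx": -0.045, "ty": -0.36, "tz": 0, "rx": 0, "ry": 0, "rz": 0},
  {"grip": -1, "tx": -0.045, "ty": -0.36, "tz": 0, "rx": 0, "ry": 0, "rz": 0},
  {"grip": -1, "tx": -0.045, "ty": -0.36, "tz": 0, "rx": 0, "ry": 0, "rz": 0},
  {"grip": -1, "tx": -0.045, "ty": -0.36, "tz": 0, "rx": 0, "ry": 0, "rz": 0},
])

```text
time: 6.3
tool_pos: [0.4394, -0.0338, 0.2007]
tcp_rot: [3.128, 0.29, -0.0]
wrist_force: [0.0, -0.8, -1.8]
width: 0.203
```

Run:
```python
from h import *
c=read_camera("wrist");np.savez("w4.npz",**c);cv2.imwrite("pics/w4.png",c["frame"][:,:,::-1])
P=pts(c);W=P[...,2]
near=(abs(P[...,0]-.533)<.11)&(abs(P[...,1]+.016)<.11)
m=near&(W>.0365)&(W<.043)
m=cv2.morphologyEx(m.astype(np.uint8),cv2.MORPH_OPEN,np.ones((3,3),np.uint8))
k,l,st,ce=cv2.connectedComponentsWithStats(m);i=1+np.argmax(st[1:,4]);p=P[l==i]
print(st[i],rect(p[:,:2]),np.median(p[:,2]))
m=near&(W>.047)&(W<.062)
k,l,st,ce=cv2.connectedComponentsWithStats(m.astype(np.uint8))
for i in range(1,k):
    if st[i,4]>3: p=P[l==i];print("pin?",st[i],p.mean(0).round(4),p[:,2].max())
m=near&(W>.003)&(W<.0065)
p=P[m];print("foot plate",rect(p[:,:2]),np.median(p[:,2]))
print(plan([.533,-.016,.1],10.6))
v=cv2.resize(c["frame"][0:200,130:390],None,fx=3,fy=3,interpolation=cv2.INTER_CUBIC)
cv2.imwrite("pics/w4z.png",v[:,:,::-1])
```

```text
[ 223   30   60  106 5918] (array([533.3, -14.5]), 102.8, 60.1, 10.73) 0.03972840764736388
pin? [249  37   8  11  69] [ 0.5697 -0.0078  0.0544] 0.05941957323439695
pin? [249 120   8   8  48] [ 0.4959 -0.0216  0.0552] 0.058888885284411274
foot plate (array([533.6, -14.3]), 148.9, 123.7, 10.59) 0.00392025992394518
{'t': array([ 0.4394, -0.0338,  0.2007]), 'yaw': np.float64(10.59), 'tilt': array([-0., -0., -1.]), 'shift': array([ 0.4765, -0.0012,  0.5033]), 'turn': array([ 0.,  0., -0.])}
```

View pics/w4z.png

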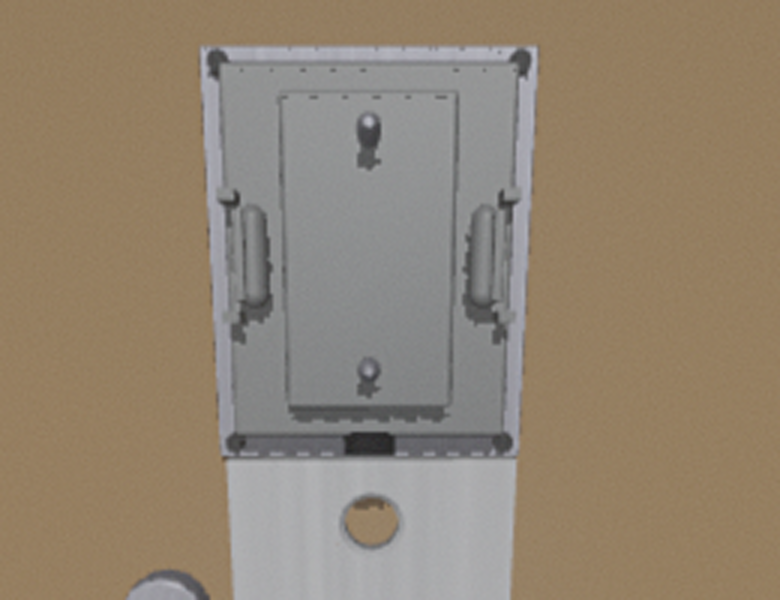

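View pics/w4.png

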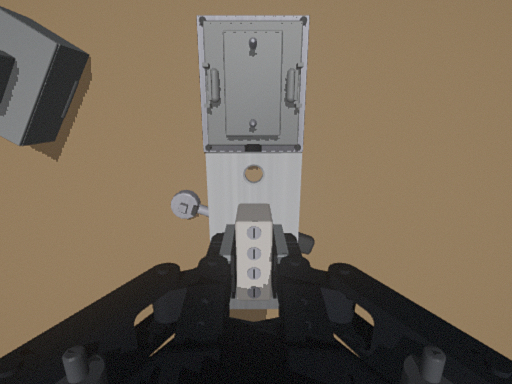

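Run:
```python
from h import *
c=dict(np.load("w4.npz"));P=pts(c);f=c["frame"].astype(int)
t,M,s=tool();print(t,s["width"])
# plate top: depth
W=P[...,2];m=(W>.17)&(W<.215);m[:150]=0;m[235:]=0;m[:,:200]=0;m[:,306:]=0
print("plate top z",np.median(W[m]),m.sum())
q=(P[m]-t)@M; print("tool frame plate top z",np.median(q[:,2]),"x max",np.percentile(q[:,0],[99,99.9]),"y",np.percentile(q[:,1],[.5,99.5]))
ztop=np.median(W[m])
# hole
roi=f[160:190,238:270];brown=((roi[...,0]-roi[...,2])>30).astype(np.uint8)
g=c["frame"][155:195,235:275].astype(np.uint8);gray=cv2.cvtColor(g,cv2.COLOR_RGB2GRAY)
hm=((W<.15)[160:190,238:270]).astype(np.uint8)
for nm,mm in(("brown",brown),("depth",hm)):
    k,l,st,ce=cv2.connectedComponentsWithStats(mm)
    i=1+np.argmax(st[1:,4]);print(nm,st[i],ce[i]+[238,160])
    h=cast(c,ce[i]+[238,160],ztop)[0];print(h,((h-t)@M)*1000)
def tf(p):return ((np.array(p)-t)@M*1000).round(1)
print("pins in tool",tf([.5697,-.0078,.0565]),tf([.4959,-.0216,.0565]),"plinth",tf([.5333,-.0145,.04]))
# pin tips by casting from image: circles
cv2.imwrite("pics/hole.png",cv2.resize(g,None,fx=12,fy=12)[:,:,::-1])
```

```text
[ 0.43937207 -0.03375063  0.20065944] 0.20504321179948293
plate top z 0.1967524069517559 6655
tool frame plate top z 0.0039057602328688725 x max [0.04893489 0.04905669] y [-0.02610831  0.02537333]
brown [  7   7  18  14 182] [253.49450549 173.68681319]
[ 0.47616346 -0.02655764  0.19675241] [37.48684257 -0.30821175  3.90543906]
depth [  7   6  18  16 212] [253.36792453 173.32075472]
[ 0.4763531  -0.02645145  0.19675241] [37.69276201 -0.37773541  3.90542906]
pins in tool [132.9  -1.6 144.2] [ 57.8  -1.6 144.2] plinth [ 95.9  -1.7 160.7]
```

View pics/hole.png

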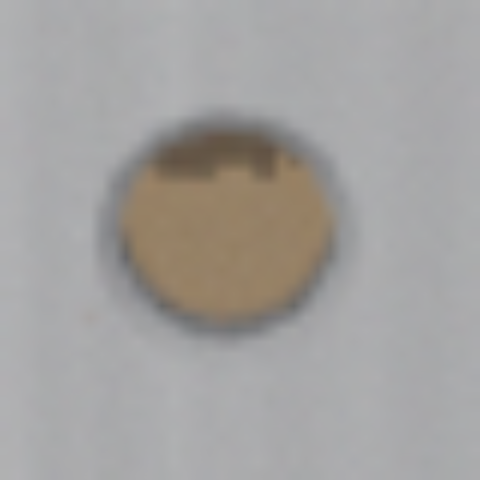

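Call:
move_arm([
  {"grip": -1, "tx": 0.15, "ty": -0.003, "tz": 0.05, "rx": 0, "ry": 0, "rz": 0},
  {"grip": -1, "tx": 0.35, "ty": -0.0065, "tz": 0.2, "rx": 0, "ry": 0, "rz": 0},
  {"grip": -1, "tx": 0.46, "ty": -0.0065, "tz": 0.4, "rx": 0, "ry": 0, "rz": 0},
  {"grip": -1, "tx": 0.48, "ty": -0.0065, "tz": 0.54, "rx": 0, "ry": 0, "rz": 0},
  {"grip": -1, "tx": 0.48, "ty": -0.0065, "tz": 0.61, "rx": 0, "ry": 0, "rz": 0},
  {"grip": -1, "tx": 0.48, "ty": -0.0065, "tz": 0.633, "rx": 0, "ry": 0, "rz": 0},
  {"grip": -1, "tx": 0.48, "ty": -0.0065, "tz": 0.633, "rx": 0, "ry": 0, "rz": 0},
  {"grip": -1, "tx": 0.48, "ty": -0.0065, "tz": 0.633, "rx": 0, "ry": 0, "rz": 0},
])

```text
time: 7.35
tool_pos: [0.5344, -0.0148, 0.0756]
tcp_rot: [3.128, 0.29, 0.004]
wrist_force: [-0.1, -0.2, -2.2]
width: 0.203
```

Run:
```python
from h import *
c=read_camera("wrist");np.savez("w5.npz",**c);cv2.imwrite("pics/w5.png",c["frame"][:,:,::-1])
print(plan([.5333,-.0145,.06],10.6))
v=cv2.resize(c["frame"][130:230,180:330],None,fx=5,fy=5,interpolation=cv2.INTER_CUBIC)
cv2.imwrite("pics/w5z.png",v[:,:,::-1])
c=read_camera("scene");np.savez("s5.npz",**c)
v=cv2.resize(c["frame"][150:250,200:330],None,fx=5,fy=5,interpolation=cv2.INTER_CUBIC)
cv2.imwrite("pics/s5z.png",v[:,:,::-1])
```

```text
{'t': array([ 0.5344, -0.0148,  0.0755]), 'yaw': np.float64(10.6), 'tilt': array([ 2.6e-03, -2.0e-04, -1.0e+00]), 'shift': array([-0.0052, -0.0023,  0.0776]), 'turn': array([ 0.0001, -0.0004,  0.    ])}
```

View pics/w5z.png

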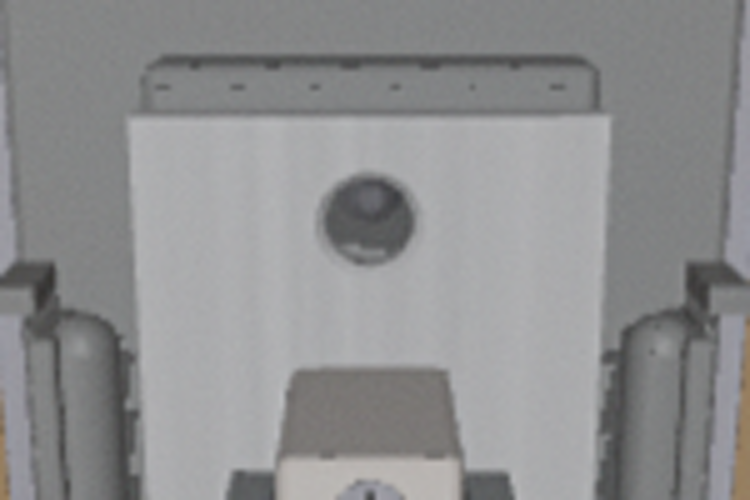

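View pics/s5z.png

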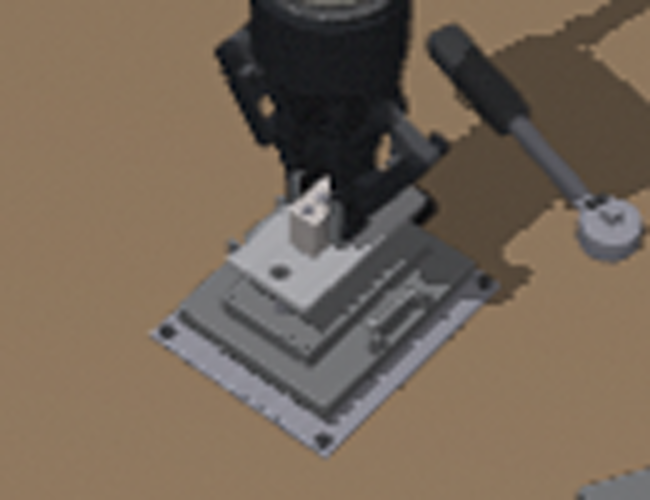

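Run:
```python
from h import *
c=dict(np.load("w5.npz"));P=pts(c);W=P[...,2]
t=np.array([.5344,-.0148,.0755]);M=R.from_rotvec([3.128,.29,.0015]).as_matrix()
M=tool()[1];t=tool()[0]
m=(W>.062)&(W<.085);m[:152]=0;m[200:]=0;m[:,:206]=0;m[:,302:]=0
zt=np.median(W[m]);print(zt)
roi=np.s_[160:188,238:270]
print("hole depths",np.unique(W[165:184,246:262].round(3),return_counts=True))
hm=(W[roi]<zt-.006).astype(np.uint8);k,l,st,ce=cv2.connectedComponentsWithStats(hm);i=1+np.argmax(st[1:,4]);print(st[i],ce[i]+[238,160])
h=cast(c,ce[i]+[238,160],zt)[0];print("hole",((h-t)@M*1000).round(2))
pm=hm&(W[roi]>.048);p=P[roi][pm>0];print(len(p),"pin pts max z",p[:,2].max() if len(p) else 0)
tp=p[p[:,2]>p[:,2].max()-.0025];q=(tp-t)@M*1000;print("pin tip tool",q.mean(0).round(2),len(tp), "all",((p-t)@M*1000).mean(0).round(2))
print("cast tip",((cast(c,[254.2,170],.058)[0]-t)@M*1000).round(2))
for lo,hi in((.0375,.0425),):
    mm=(W>lo)&(W<hi);mm[160:]=0
    q=(P[mm]-t)@M*1000;print("plinth far edge x",np.percentile(q[:,0],[98,99.5]),"y",np.percentile(q[:,1],[1,99]))
q=(P[m]-t)@M*1000;print("plate far x",np.percentile(q[:,0],[99,99.8]),"y",np.percentile(q[:,1],[.5,99.5]))
```

```text
0.07166846152737537
hole depths (array([0.038, 0.039, 0.04 , 0.041, 0.052, 0.053, 0.054, 0.055, 0.056,
       0.057, 0.058, 0.059, 0.067, 0.068, 0.069, 0.07 , 0.071, 0.072,
       0.073,   nan]), array([ 4, 52, 64,  6,  1,  3, 13, 14, 11, 20, 13,  4,  4,  6,  8, 17, 43,
       17,  2,  2]))
[  7   6  18  16 211] [253.35545024 173.36492891]
hole [37.8  -0.36  3.81]
79 pin pts max z 0.059261413656657186
pin tip tool [37.24 -0.2  17.82] 34 all [36.56 -0.2  19.4 ]
cast tip [36.72  0.12 17.48]
plinth far edge x [50.56474085 50.62074967] y [-28.77529704  28.86537776]
plate far x [49.10810773 49.19385407] y [-26.11110222  25.37232426]
```

Call:
move_arm([
  {"grip": -1, "tx": -0.003, "ty": 0.001, "tz": 0, "rx": 0, "ry": 0, "rz": 0},
  {"grip": -1, "tx": -0.003, "ty": 0.001, "tz": 0.02, "rx": 0, "ry": 0, "rz": 0},
  {"grip": -1, "tx": -0.003, "ty": 0.001, "tz": 0.04, "rx": 0, "ry": 0, "rz": 0},
  {"grip": -1, "tx": -0.003, "ty": 0.001, "tz": 0.055, "rx": 0, "ry": 0, "rz": 0},
  {"grip": -1, "tx": -0.003, "ty": 0.001, "tz": 0.07, "rx": 0, "ry": 0, "rz": 0},
  {"grip": -1, "tx": -0.003, "ty": 0.001, "tz": 0.08, "rx": 0, "ry": 0, "rz": 0},
  {"grip": -1, "tx": -0.003, "ty": 0.001, "tz": 0.09, "rx": 0, "ry": 0, "rz": 0},
  {"grip": -1, "tx": -0.003, "ty": 0.001, "tz": 0.09, "rx": 0, "ry": 0, "rz": 0},
])

```text
time: 8.45
tool_pos: [0.5333, -0.0149, 0.0561]
tcp_rot: [3.128, 0.291, 0.001]
wrist_force: [2.1, -0.5, -1.3]
width: 0.201
```

Run:
```python
from h import *
s=read_state();print(s["wrist_force"],s["torque"],s["tool_pos"])
c=read_camera("wrist");np.savez("w6.npz",**c)
v=cv2.resize(c["frame"][130:230,180:330],None,fx=5,fy=5,interpolation=cv2.INTER_CUBIC)
cv2.imwrite("pics/w6z.png",v[:,:,::-1])
P=pts(c);W=P[...,2];print(np.nanmedian(W[190:200,215:230]),np.nanmedian(W[190:200,280:295]),np.nanmedian(W[156:162,215:290]))
```

```text
[ 2.1025503  -0.46891222 -1.25533931] [-0.04294422 -0.27209429  0.03562892] [ 0.53325755 -0.01491702  0.0561237 ]
0.05215486414160192 0.05203017525883838 0.0521408539197859
```

View pics/w6z.png

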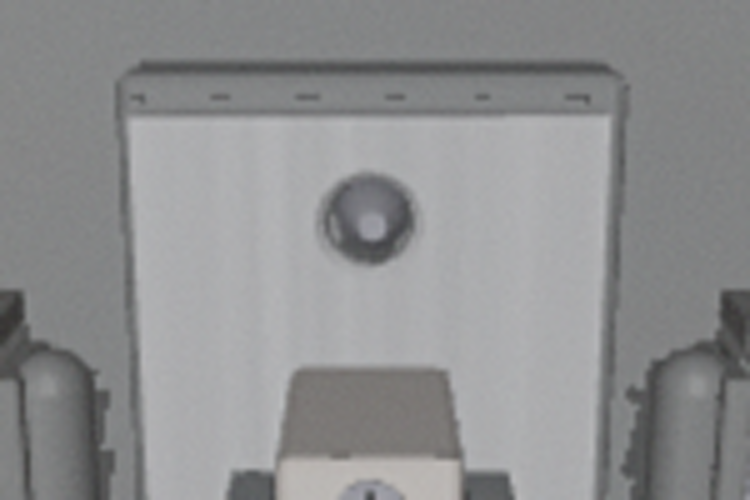

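Call:
move_arm([
  {"grip": -1, "tx": 0.0015, "ty": 0, "tz": 0.005, "rx": 0, "ry": 0, "rz": 0},
  {"grip": -1, "tx": 0.0015, "ty": 0, "tz": 0.01, "rx": 0, "ry": 0, "rz": 0},
  {"grip": -1, "tx": 0.0015, "ty": 0, "tz": 0.016, "rx": 0, "ry": 0, "rz": 0},
  {"grip": -1, "tx": 0.0015, "ty": 0, "tz": 0.022, "rx": 0, "ry": 0, "rz": 0},
  {"grip": -1, "tx": 0.0015, "ty": 0, "tz": 0.028, "rx": 0, "ry": 0, "rz": 0},
  {"grip": -1, "tx": 0.0015, "ty": 0, "tz": 0.034, "rx": 0, "ry": 0, "rz": 0},
  {"grip": -1, "tx": 0.0015, "ty": 0, "tz": 0.038, "rx": 0, "ry": 0, "rz": 0},
  {"grip": -1, "tx": 0.0015, "ty": 0, "tz": 0.038, "rx": 0, "ry": 0, "rz": 0},
])

```text
time: 9.5
tool_pos: [0.5333, -0.0148, 0.0485]
tcp_rot: [-3.128, -0.29, -0.0]
wrist_force: [1.7, 0.3, -0.9]
width: 0.201
```

Run:
```python
from h import *
s=read_state();print(s["wrist_force"],s["torque"],s["tool_pos"])
c=read_camera("wrist")
P=pts(c);W=P[...,2];print(np.nanmedian(W[190:200,215:230]),np.nanmedian(W[190:200,280:295]),np.nanmedian(W[156:162,215:290]))
```

```text
[ 1.69088888  0.26522566 -0.85975142] [-0.02581233 -0.26363527 -0.06865984] [ 0.5332618  -0.01482785  0.04847786]
0.04455001310148261 0.04448737786531662 0.044530211506738734
```

Call:
move_arm([
  {"grip": -1, "tx": 0, "ty": 0, "tz": 0.006, "rx": 0, "ry": 0, "rz": 0},
  {"grip": -1, "tx": 0, "ty": 0, "tz": 0.008, "rx": 0, "ry": 0, "rz": 0},
  {"grip": -1, "tx": 0, "ty": 0, "tz": 0.008, "rx": 0, "ry": 0, "rz": 0},
  {"grip": -0.2, "tx": 0, "ty": 0, "tz": 0.005, "rx": 0, "ry": 0, "rz": 0},
  {"grip": -0.2, "tx": 0, "ty": 0, "tz": 0.0, "rx": 0, "ry": 0, "rz": 0},
  {"grip": -0.2, "tx": 0, "ty": 0, "tz": 0.0, "rx": 0, "ry": 0, "rz": 0},
  {"grip": -0.2, "tx": 0, "ty": 0, "tz": 0.0, "rx": 0, "ry": 0, "rz": 0},
  {"grip": -0.2, "tx": 0, "ty": 0, "tz": 0, "rx": 0, "ry": 0, "rz": 0},
])

```text
time: 10.55
tool_pos: [0.5331, -0.0148, 0.0484]
tcp_rot: [-3.128, -0.29, 0.0]
wrist_force: [-0.4, 0.2, 0.5]
width: 0.399
```

Run:
```python
from h import *
s=read_state();print(s["wrist_force"],s["torque"],s["tool_pos"],s["width"])
c=read_camera("wrist");cv2.imwrite("pics/w7.png",c["frame"][:,:,::-1])
P=pts(c);W=P[...,2];print(np.nanmedian(W[190:200,215:230]),np.nanmedian(W[190:200,280:295]),np.nanmedian(W[156:162,215:290]))
```

```text
[-0.41567815  0.18503949  0.48426905] [ 0.02917892 -0.02014872  0.00853509] [ 0.53311097 -0.01484279  0.04842613] 0.39932255588480003
0.044262815773933886 0.0442003885366721 0.04409152246655122
```

View pics/w7.png

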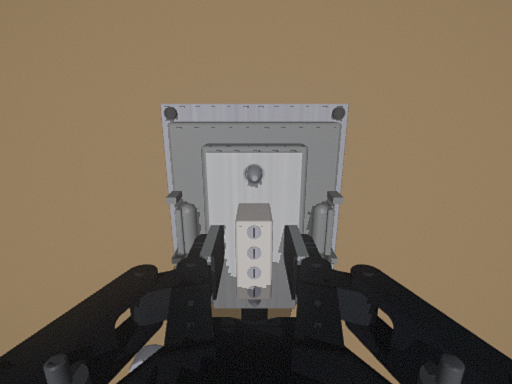

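Call:
move_arm([
  {"grip": -0.2, "tx": 0, "ty": 0, "tz": -0.1, "rx": 0, "ry": 0, "rz": 0},
  {"grip": -0.2, "tx": 0, "ty": 0, "tz": -0.3, "rx": 0, "ry": 0, "rz": 0},
  {"grip": 0, "tx": 0, "ty": -0.1, "tz": -0.55, "rx": 0, "ry": 0, "rz": 0.01},
  {"grip": 0.2, "tx": -0.05, "ty": -0.3, "tz": -0.75, "rx": 0, "ry": 0, "rz": 0.03},
  {"grip": 0.2, "tx": -0.1, "ty": -0.55, "tz": -0.86, "rx": 0, "ry": 0, "rz": 0.05},
  {"grip": 0.2, "tx": -0.15, "ty": -0.8, "tz": -0.86, "rx": 0, "ry": 0, "rz": 0.07},
  {"grip": 0.2, "tx": -0.18, "ty": -1, "tz": -0.86, "rx": 0, "ry": 0, "rz": 0.09},
  {"grip": 0.2, "tx": -0.215, "ty": -1, "tz": -0.86, "rx": 0, "ry": 0, "rz": 0.09},
])

```text
time: 11.6
tool_pos: [0.4533, 0.1759, 0.2207]
tcp_rot: [-3.085, 0.588, -0.0]
wrist_force: [-0.5, 0.1, -0.1]
width: 0.601
```

Run:
```python
from h import *
print(plan([.439,.253,.22],-22))
```

```text
{'t': array([0.4533, 0.1759, 0.2207]), 'yaw': np.float64(-21.57), 'tilt': array([ 3.e-04,  6.e-04, -1.e+00]), 'shift': array([-0.2081, -0.3325,  0.0035]), 'turn': array([-0.0001, -0.    ,  0.0012])}
```

Call:
move_arm([
  {"grip": 0.2, "tx": -0.05, "ty": -0.1, "tz": 0, "rx": 0, "ry": 0, "rz": 0},
  {"grip": 0.2, "tx": -0.12, "ty": -0.22, "tz": 0, "rx": 0, "ry": 0, "rz": 0},
  {"grip": 0.2, "tx": -0.18, "ty": -0.3, "tz": 0, "rx": 0, "ry": 0, "rz": 0.001},
  {"grip": 0.2, "tx": -0.21, "ty": -0.33, "tz": 0, "rx": 0, "ry": 0, "rz": 0.001},
  {"grip": 0.2, "tx": -0.21, "ty": -0.33, "tz": 0, "rx": 0, "ry": 0, "rz": 0.001},
  {"grip": 0.2, "tx": -0.21, "ty": -0.33, "tz": 0, "rx": 0, "ry": 0, "rz": 0.001},
  {"grip": 0.2, "tx": -0.21, "ty": -0.33, "tz": 0, "rx": 0, "ry": 0, "rz": 0.001},
  {"grip": 0.2, "tx": -0.21, "ty": -0.33, "tz": 0, "rx": 0, "ry": 0, "rz": 0.001},
])

```text
time: 12.6
tool_pos: [0.4397, 0.2503, 0.2205]
tcp_rot: [-3.083, 0.604, -0.0]
wrist_force: [-0.4, 0.9, 0.3]
width: 0.599
```

Run:
```python
from h import *
c=read_camera("wrist");np.savez("w8.npz",**c);cv2.imwrite("pics/w8.png",c["frame"][:,:,::-1])
P=pts(c);W=P[...,2]
near=(abs(P[...,0]-.495)<.12)&(abs(P[...,1]-.231)<.12)
for lo,hi in((.05,.058),(.078,.086)):
    m=near&(W>lo)&(W<hi)
    k,l,st,ce=cv2.connectedComponentsWithStats(m.astype(np.uint8));i=1+np.argmax(st[1:,4]);p=P[l==i]
    r=rect(p[:,:2]);print(lo,st[i],r,np.median(p[:,2]))
print(plan([r[0][0]/1000,r[0][1]/1000,.060],r[3]))
# plate on base from top
c=read_camera("top");np.savez("t8.npz",**c);P=pts(c);W=P[...,2]
f=c["frame"].astype(int)
near=(abs(P[...,0]-.533)<.11)&(abs(P[...,1]+.015)<.11)
for lo,hi in((.0425,.048),(.069,.078)):
    m=near&(W>lo)&(W<hi)
    if m.sum()<5: continue
    k,l,st,ce=cv2.connectedComponentsWithStats(m.astype(np.uint8));i=1+np.argmax(st[1:,4]);p=P[l==i]
    print("top",lo,st[i],rect(p[:,:2]),np.median(p[:,2]))
cv2.imwrite("pics/t8.png",cv2.resize(c["frame"][150:260,210:330],None,fx=5,fy=5,interpolation=cv2.INTER_CUBIC)[:,:,::-1])
```

```text
0.05 [ 218   65   68  109 6168] (array([493.6, 229.7]), 115.3, 71.1, -20.93) 0.05374125451250186
0.078 [246  98  15  51 696] (array([493.4, 229.7]), 49.5, 13.8, -20.25) 0.08161642943745803
{'t': array([0.4397, 0.2504, 0.2205]), 'yaw': np.float64(-22.17), 'tilt': array([ 1.e-04, -0.e+00, -1.e+00]), 'shift': array([ 0.2875, -0.0055,  0.8027]), 'turn': array([-0.    , -0.    , -0.0053])}
top 0.0425 [251 179  34  50 681] (array([532.6, -16.7]), 101.1, 56.8, 11.31) 0.04469033083998397
top 0.069 [263 193  12  21 169] (array([532.1, -16.3]), 42.9, 17.9, 10.18) 0.07240128923051192
```

View pics/w8.png

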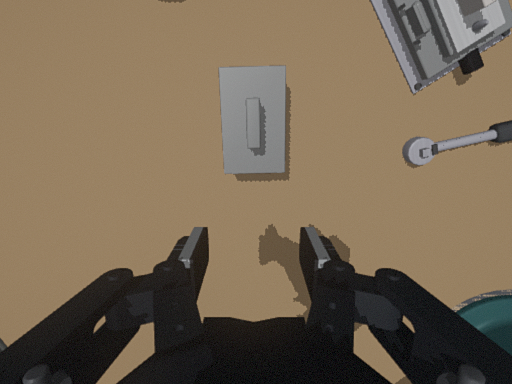

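View pics/t8.png

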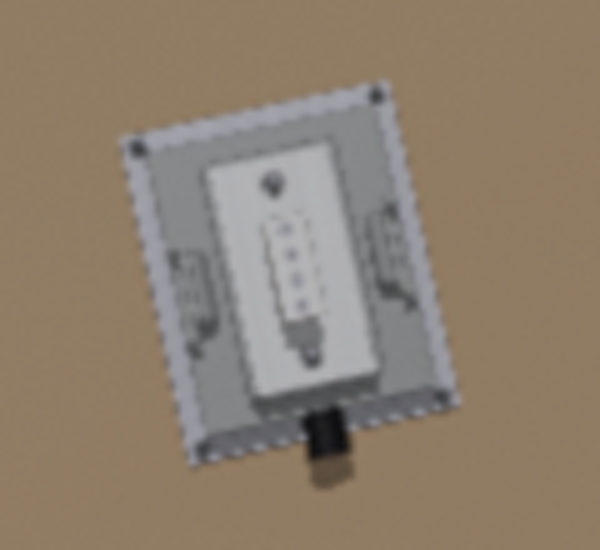

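Call:
move_arm([
  {"grip": 0, "tx": 0.12, "ty": -0.003, "tz": 0.1, "rx": 0, "ry": 0, "rz": -0.002},
  {"grip": 0, "tx": 0.25, "ty": -0.005, "tz": 0.25, "rx": 0, "ry": 0, "rz": -0.004},
  {"grip": 0, "tx": 0.2875, "ty": -0.0055, "tz": 0.45, "rx": 0, "ry": 0, "rz": -0.004},
  {"grip": 0, "tx": 0.2875, "ty": -0.0055, "tz": 0.62, "rx": 0, "ry": 0, "rz": -0.004},
  {"grip": 0, "tx": 0.2875, "ty": -0.0055, "tz": 0.73, "rx": 0, "ry": 0, "rz": -0.004},
  {"grip": 0, "tx": 0.2875, "ty": -0.0055, "tz": 0.79, "rx": 0, "ry": 0, "rz": -0.004},
  {"grip": 0, "tx": 0.2875, "ty": -0.0055, "tz": 0.8125, "rx": 0, "ry": 0, "rz": -0.004},
  {"grip": 0, "tx": 0.2875, "ty": -0.0055, "tz": 0.8125, "rx": 0, "ry": 0, "rz": -0.004},
], grip_force=80)

```text
time: 13.7
tool_pos: [0.4937, 0.2303, 0.0586]
tcp_rot: [-3.09, 0.564, -0.001]
wrist_force: [-0.2, -0.5, -0.4]
width: 0.5
```

Run:
```python
from h import *
print(plan([.4935,.2297,.058],-20.7),read_state()["wrist_force"])
c=read_camera("wrist");np.savez("w9.npz",**c);cv2.imwrite("pics/w9.png",c["frame"][:,:,::-1])
```

```text
{'t': array([0.4937, 0.2303, 0.0586]), 'yaw': np.float64(-20.7), 'tilt': array([ 8.e-04,  3.e-04, -1.e+00]), 'shift': array([-0.0001,  0.0031,  0.0028]), 'turn': array([-0.0001, -0.0001, -0.    ])} [-0.18069227 -0.50062463 -0.37089143]
```

View pics/w9.png

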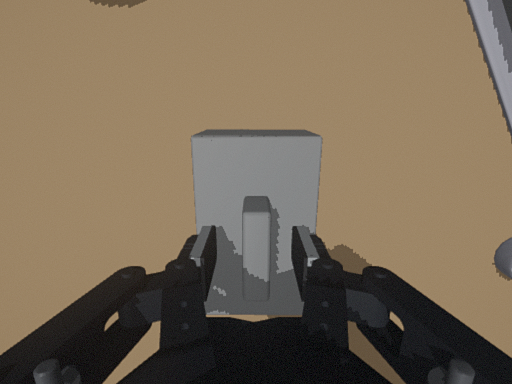

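Aligned with the rib (u≈256). Close, then lift a little.

Call:
move_arm([
  {"grip": -1, "tx": 0, "ty": 0, "tz": 0, "rx": 0, "ry": 0, "rz": 0},
  {"grip": -1, "tx": 0, "ty": 0, "tz": 0, "rx": 0, "ry": 0, "rz": 0},
  {"grip": -1, "tx": 0, "ty": 0, "tz": 0, "rx": 0, "ry": 0, "rz": 0},
  {"grip": -1, "tx": 0, "ty": 0, "tz": 0, "rx": 0, "ry": 0, "rz": 0},
  {"grip": -1, "tx": 0, "ty": 0, "tz": 0, "rx": 0, "ry": 0, "rz": 0},
  {"grip": -1, "tx": 0, "ty": 0, "tz": -0.05, "rx": 0, "ry": 0, "rz": 0},
  {"grip": -1, "tx": 0, "ty": 0, "tz": -0.2, "rx": 0, "ry": 0, "rz": 0},
  {"grip": -1, "tx": 0, "ty": 0, "tz": -0.4, "rx": 0, "ry": 0, "rz": 0},
], grip_force=80)

```text
time: 14.75
tool_pos: [0.4916, 0.2295, 0.1372]
tcp_rot: [3.088, -0.564, -0.006]
wrist_force: [0.7, -0.5, -1.4]
width: 0.143
```

Run:
```python
from h import *
print(plan([.445,-.033,.24],10.65),read_state()["wrist_force"],read_state()["width"])
```

```text
{'t': array([0.4916, 0.2295, 0.1372]), 'yaw': np.float64(-20.71), 'tilt': array([-0.0039, -0.0014, -1.    ]), 'shift': array([ 0.2445,  1.3113, -0.5113]), 'turn': array([ 0.0003,  0.0006, -0.0871])} [ 0.6603042  -0.49127098 -1.38157213] 0.14340736863568077
```

Call:
move_arm([
  {"grip": -1, "tx": 0.05, "ty": 0.1, "tz": -0.12, "rx": 0, "ry": 0, "rz": -0.01},
  {"grip": -1, "tx": 0.15, "ty": 0.27, "tz": -0.2, "rx": 0, "ry": 0, "rz": -0.03},
  {"grip": -1, "tx": 0.28, "ty": 0.47, "tz": -0.2, "rx": 0, "ry": 0, "rz": -0.05},
  {"grip": -1, "tx": 0.41, "ty": 0.68, "tz": -0.2, "rx": 0, "ry": 0, "rz": -0.07},
  {"grip": -1, "tx": 0.53, "ty": 0.86, "tz": -0.2, "rx": 0, "ry": 0, "rz": -0.08},
  {"grip": -1, "tx": 0.6, "ty": 0.96, "tz": -0.2, "rx": 0, "ry": 0, "rz": -0.087},
  {"grip": -1, "tx": 0.628, "ty": 1, "tz": -0.2, "rx": 0, "ry": 0, "rz": -0.087},
  {"grip": -1, "tx": 0.628, "ty": 1, "tz": -0.2, "rx": 0, "ry": 0, "rz": -0.087},
])

```text
time: 15.75
tool_pos: [0.5398, -0.0014, 0.1778]
tcp_rot: [-3.128, -0.288, 0.001]
wrist_force: [0.3, -0.9, -1.8]
width: 0.139
```

Run:
```python
from h import *
print(plan([.5335,-.0146,.15],10.65),read_state()["wrist_force"],read_state()["width"])
c=read_camera("wrist");np.savez("w10.npz",**c);cv2.imwrite("pics/w10.png",c["frame"][:,:,::-1])
P=pts(c);W=P[...,2];t,M,s=tool()
q=(P-t)@M*1000
m=(W>.14)&(W<.20);m[:110]=0;m[230:]=0;m[:,:180]=0;m[:,330:]=0
print("roof z",np.median(q[...,2][m]));mm=m&(abs(q[...,2]-np.median(q[...,2][m]))<3)
print("roof far x",np.percentile(q[...,0][mm],[98,99.8]),"y",np.percentile(q[...,1][mm],[.5,99.5]),mm.sum())
```

```text
{'t': array([ 0.5398, -0.0014,  0.1778]), 'yaw': np.float64(10.52), 'tilt': array([-6.e-04,  5.e-04, -1.e+00]), 'shift': array([-0.0428,  0.0591,  0.1388]), 'turn': array([-0.0001,  0.0001, -0.0004])} [ 0.26157682 -0.88225284 -1.77012338] 0.13933873000818964
roof z 5.032738888966495
roof far x [57.19727127 57.68976509] y [-34.49431308  35.3195992 ] 10737
```

View pics/w10.png

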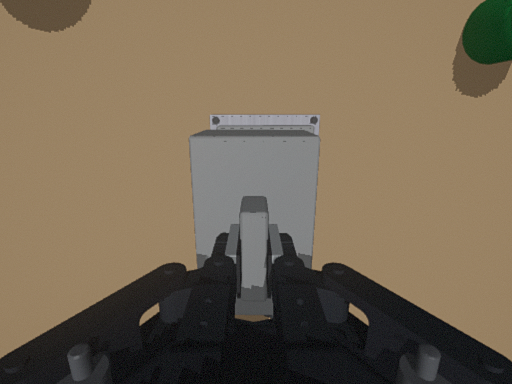

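Call:
move_arm([
  {"grip": -1, "tx": -0.02, "ty": 0.03, "tz": 0, "rx": 0, "ry": 0, "rz": 0},
  {"grip": -1, "tx": -0.045, "ty": 0.057, "tz": 0, "rx": 0, "ry": 0, "rz": -0.0004},
  {"grip": -1, "tx": -0.045, "ty": 0.057, "tz": 0.02, "rx": 0, "ry": 0, "rz": -0.0004},
  {"grip": -1, "tx": -0.045, "ty": 0.057, "tz": 0.1, "rx": 0, "ry": 0, "rz": -0.0004},
  {"grip": -1, "tx": -0.045, "ty": 0.057, "tz": 0.19, "rx": 0, "ry": 0, "rz": -0.0004},
  {"grip": -1, "tx": -0.045, "ty": 0.057, "tz": 0.27, "rx": 0, "ry": 0, "rz": -0.0004},
  {"grip": -1, "tx": -0.045, "ty": 0.057, "tz": 0.33, "rx": 0, "ry": 0, "rz": -0.0004},
  {"grip": -1, "tx": -0.045, "ty": 0.057, "tz": 0.354, "rx": 0, "ry": 0, "rz": -0.0004},
])

```text
time: 16.8
tool_pos: [0.5325, -0.0142, 0.1057]
tcp_rot: [-3.127, -0.294, 0.003]
wrist_force: [0.5, -0.2, -0.9]
width: 0.148
```

Run:
```python
from h import *
print(plan([.533,-.0142,.107],10.65),read_state()["wrist_force"],read_state()["width"])
c=read_camera("wrist");np.savez("w11.npz",**c);cv2.imwrite("pics/w11.png",c["frame"][:,:,::-1])
P=pts(c);W=P[...,2];t,M,s=tool();q=(P-t)@M*1000
m=(W>.085)&(W<.12);m[:110]=0;m[230:]=0;m[:,:180]=0;m[:,330:]=0
mm=m&(abs(q[...,2]-np.median(q[...,2][m]))<3)
print("roof far x",np.percentile(q[...,0][mm],[98,99.8]),"y",np.percentile(q[...,1][mm],[.5,99.5]))
m=(W>.022)&(W<.029);m[160:]=0;print("slab far x",np.percentile(q[...,0][m],[98,99.5]),"y",np.percentile(q[...,1][m],[1,99]),m.sum())
m=(W>.002)&(W<.006);m[160:]=0;print("foot far x",np.percentile(q[...,0][m],[98,99.5]),"y",np.percentile(q[...,1][m],[.5,99.5]),m.sum())
c=read_camera("scene");cv2.imwrite("pics/s11.png",cv2.resize(c["frame"][130:260,190:340],None,fx=5,fy=5,interpolation=cv2.INTER_CUBIC)[:,:,::-1])
```

```text
{'t': array([ 0.5325, -0.0142,  0.1057]), 'yaw': np.float64(10.76), 'tilt': array([-2.2e-03,  2.0e-04, -1.0e+00]), 'shift': array([ 0.0026,  0.0004, -0.0067]), 'turn': array([-0.0001,  0.0003,  0.0003])} [ 0.50697517 -0.20413369 -0.89581461] 0.1478005474421715
roof far x [57.11380085 57.62363204] y [-35.11203698  34.70945283]
slab far x [64.75794209 64.78173924] y [-49.95525734  51.56858826] 1557
foot far x [121.60397137 148.96426553] y [-189.2265162   122.25209276] 2270
```

View pics/w11.png

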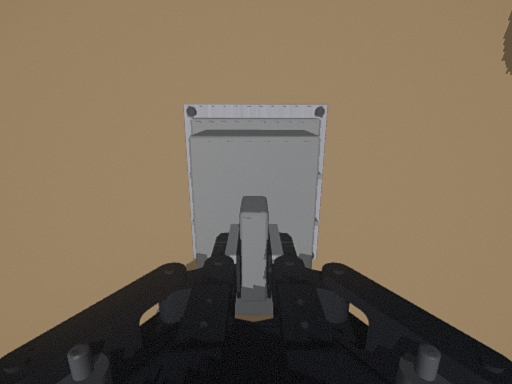

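View pics/s11.png

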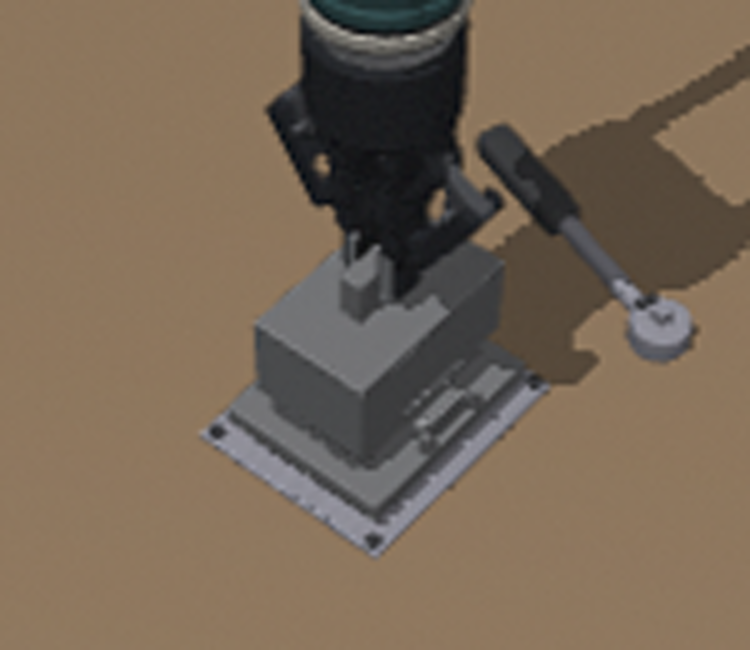

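Call:
move_arm([
  {"grip": -1, "tx": 0.0025, "ty": 0.003, "tz": 0.01, "rx": 0, "ry": 0, "rz": 0},
  {"grip": -1, "tx": 0.0025, "ty": 0.003, "tz": 0.02, "rx": 0, "ry": 0, "rz": 0},
  {"grip": -1, "tx": 0.0025, "ty": 0.003, "tz": 0.03, "rx": 0, "ry": 0, "rz": 0},
  {"grip": -1, "tx": 0.0025, "ty": 0.003, "tz": 0.038, "rx": 0, "ry": 0, "rz": 0},
  {"grip": -1, "tx": 0.0025, "ty": 0.003, "tz": 0.045, "rx": 0, "ry": 0, "rz": 0},
  {"grip": -1, "tx": 0.0025, "ty": 0.003, "tz": 0.052, "rx": 0, "ry": 0, "rz": 0},
  {"grip": -1, "tx": 0.0025, "ty": 0.003, "tz": 0.06, "rx": 0, "ry": 0, "rz": 0},
  {"grip": -1, "tx": 0.0025, "ty": 0.003, "tz": 0.06, "rx": 0, "ry": 0, "rz": 0},
])

```text
time: 17.9
tool_pos: [0.534, -0.0148, 0.0953]
tcp_rot: [-3.128, -0.294, -0.0]
wrist_force: [-0.7, -0.1, 0.5]
width: 0.145
```

```bash
cat > m.py <<'E'
from h import *
s=read_state();print(s["time"],s["wrist_force"].round(2),s["torque"].round(3),s["tool_pos"].round(4),s["width"])
c=read_camera("wrist");P=pts(c);W=P[...,2];t,M,s=tool();q=(P-t)@M*1000
m=(W>.05)&(W<.12);m[:110]=0;m[230:]=0;m[:,:180]=0;m[:,330:]=0
z=np.median(W[m]);mm=m&(abs(W-z)<.003)
print("roof z",z,"tool z",np.median(q[...,2][mm]),"far x",np.percentile(q[...,0][mm],[98,99.8]),"y",np.percentile(q[...,1][mm],[.5,99.5]))
print("roof tilt L/R",np.median(W[150:200,200:225]),np.median(W[150:200,285:310]),"far",np.median(W[140:150,200:310]),"near",np.median(W[190:200,200:230]))
m=(W>.014)&(W<.029)&(abs(q[...,1])<53)&(q[...,0]<66);m[160:]=0;print("slab z",np.median(W[m]),"far x",np.percentile(q[...,0][m],[98,99.5]),"y",np.percentile(q[...,1][m],[1,99]),m.sum())
E
python3 m.py
```

```text
17.9 [-0.65 -0.15  0.5 ] [0.042 0.08  0.051] [ 0.534  -0.0148  0.0953] 0.1445327780268339
roof z 0.09031951403204301 tool z 5.130416606867581 far x [57.10827704 57.62227437] y [-35.11955085  34.71386061]
roof tilt L/R nan nan far nan near nan
slab z 0.024511196623518167 far x [62.88480836 63.25697038] y [-51.43750273  51.2425691 ] 1389
```

Call:
move_arm([
  {"grip": -1, "tx": -0.003, "ty": 0, "tz": 0.005, "rx": 0, "ry": 0, "rz": 0},
  {"grip": -1, "tx": -0.003, "ty": 0, "tz": 0.01, "rx": 0, "ry": 0, "rz": 0},
  {"grip": -1, "tx": -0.003, "ty": 0, "tz": 0.015, "rx": 0, "ry": 0, "rz": 0},
  {"grip": -1, "tx": -0.003, "ty": 0, "tz": 0.02, "rx": 0, "ry": 0, "rz": 0},
  {"grip": -1, "tx": -0.003, "ty": 0, "tz": 0.025, "rx": 0, "ry": 0, "rz": 0},
  {"grip": -1, "tx": -0.003, "ty": 0, "tz": 0.03, "rx": 0, "ry": 0, "rz": 0},
  {"grip": -1, "tx": -0.003, "ty": 0, "tz": 0.034, "rx": 0, "ry": 0, "rz": 0},
  {"grip": -1, "tx": -0.003, "ty": 0, "tz": 0.034, "rx": 0, "ry": 0, "rz": 0},
])

```text
time: 18.95
tool_pos: [0.534, -0.0149, 0.0889]
tcp_rot: [3.128, 0.294, 0.003]
wrist_force: [1.1, 1.1, -0.0]
width: 0.146
```

```bash
python3 m.py
```

```text
18.95 [ 1.07  1.13 -0.04] [ 0.204 -0.304 -0.021] [ 0.534  -0.0149  0.0889] 0.14551932969082818
roof z 0.08396079534426473 tool z 4.5607716062667665 far x [57.53082056 58.046486  ] y [-35.00931061  34.77374121]
roof tilt L/R nan nan far nan near nan
slab z 0.024314651154860423 far x [63.52493262 63.55126198] y [-51.37890872  51.21044113] 1525
```

Call:
move_arm([
  {"grip": -1, "tx": 0, "ty": 0, "tz": 0.005, "rx": 0, "ry": 0, "rz": 0},
  {"grip": -1, "tx": 0, "ty": 0, "tz": 0.01, "rx": 0, "ry": 0, "rz": 0},
  {"grip": -1, "tx": 0, "ty": 0, "tz": 0.015, "rx": 0, "ry": 0, "rz": 0},
  {"grip": -1, "tx": 0, "ty": 0, "tz": 0.02, "rx": 0, "ry": 0, "rz": 0},
  {"grip": -1, "tx": 0, "ty": 0, "tz": 0.025, "rx": 0, "ry": 0, "rz": 0},
  {"grip": -1, "tx": 0, "ty": 0, "tz": 0.03, "rx": 0, "ry": 0, "rz": 0},
  {"grip": -1, "tx": 0, "ty": 0, "tz": 0.03, "rx": 0, "ry": 0, "rz": 0},
  {"grip": -1, "tx": 0, "ty": 0, "tz": 0.03, "rx": 0, "ry": 0, "rz": 0},
])

```text
time: 20.0
tool_pos: [0.5332, -0.0149, 0.0827]
tcp_rot: [-3.128, -0.294, 0.0]
wrist_force: [-2.2, 0.7, 3.6]
width: 0.148
```

```bash
python3 m.py
```

```text
20.0 [-2.17  0.66  3.64] [0.258 0.509 0.009] [ 0.5332 -0.0149  0.0827] 0.14759398737775228
roof z 0.07768483388623779 tool z 5.007321502709504 far x [57.15816663 57.64989732] y [-35.14573924  34.63126888]
roof tilt L/R nan nan far nan near nan
slab z 0.02338847414991445 far x [64.01763174 64.04409378] y [-51.49511057  51.30156308] 1820
```

Call:
move_arm([
  {"grip": -1, "tx": 0, "ty": 0, "tz": 0.003, "rx": 0, "ry": 0, "rz": 0},
  {"grip": -1, "tx": 0, "ty": 0, "tz": 0.006, "rx": 0, "ry": 0, "rz": 0},
  {"grip": -1, "tx": 0, "ty": 0, "tz": 0.009, "rx": 0, "ry": 0, "rz": 0},
  {"grip": -1, "tx": 0, "ty": 0, "tz": 0.009, "rx": 0, "ry": 0, "rz": 0},
  {"grip": -1, "tx": 0, "ty": 0, "tz": 0.009, "rx": 0, "ry": 0, "rz": 0},
  {"grip": -1, "tx": 0, "ty": 0, "tz": 0.009, "rx": 0, "ry": 0, "rz": 0},
  {"grip": -1, "tx": 0, "ty": 0, "tz": 0.009, "rx": 0, "ry": 0, "rz": 0},
  {"grip": -1, "tx": 0, "ty": 0, "tz": 0.009, "rx": 0, "ry": 0, "rz": 0},
])

```text
time: 21.05
tool_pos: [0.5333, -0.015, 0.0812]
tcp_rot: [3.128, 0.294, -0.0]
wrist_force: [-4.2, -0.4, 7.2]
width: 0.146
```

```bash
python3 m.py
python3 - <<'E'
from h import *
for i in range(4):
    c=read_camera("scene");s=read_state();print(s["wrist_force"].round(2),s["tool_pos"].round(4),abs(s["joint_vel"]).max().round(4))
cv2.imwrite("pics/s12.png",cv2.resize(c["frame"][130:260,190:340],None,fx=5,fy=5,interpolation=cv2.INTER_CUBIC)[:,:,::-1])
E
```

```text
21.05 [-4.25 -0.37  7.21] [0.353 0.777 0.069] [ 0.5333 -0.015   0.0812] 0.1460448067586468
roof z 0.07621850200496905 tool z 5.014136742297134 far x [57.16879133 57.67755631] y [-35.17933177  34.66055339]
roof tilt L/R 0.07614616623833682 nan far nan near 0.07614665201170369
slab z 0.022005987350285 far x [64.00518966 64.05568175] y [-51.40809953  51.25098123] 1861
[-4.79  0.5   7.15] [ 0.5333 -0.015   0.0812] 0.0008
[-4.66  0.31  7.28] [ 0.5333 -0.015   0.0812] 0.0023
[-4.99  0.88  6.39] [ 0.5333 -0.015   0.0812] 0.002
[-4.98  0.55  6.9 ] [ 0.5334 -0.015   0.0812] 0.0023
```

View pics/s12.png

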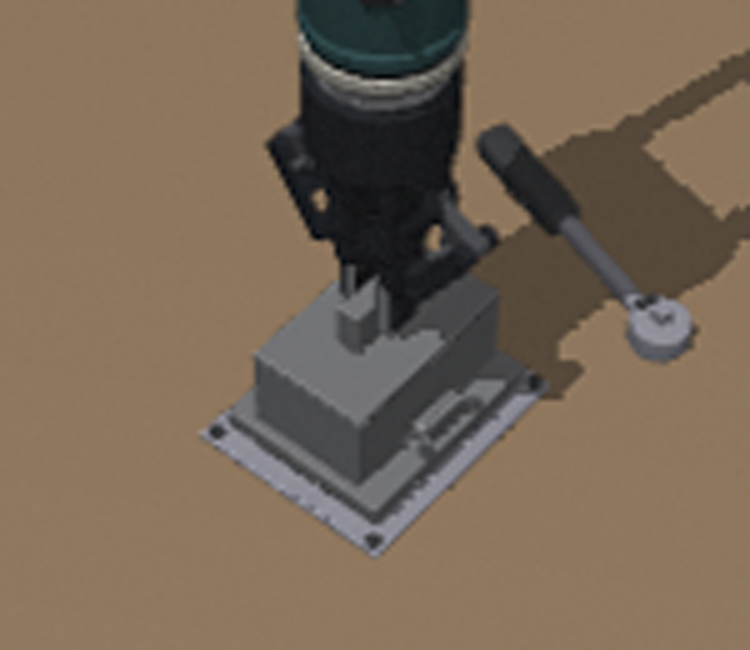

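Run:
```python
from h import *
c=read_camera("top");P=pts(c);W=P[...,2];ok=np.isfinite(W)
m=(ok&(P[...,0]>.2)&(P[...,0]<.95)&(abs(P[...,1])<.6)&(W>.0045)&(W<.13)).astype(np.uint8)
k,l,st,ce=cv2.connectedComponentsWithStats(m)
for i in range(1,k):
    if st[i,4]>60: print(st[i].tolist(),P[l==i].mean(0).round(3))
s=read_state();print(s["wrist_force"],s["time"])
print(finish_job())
s=read_state();print(s["wrist_force"],s["time"],s["tool_pos"])
```

```text
[341, 93, 34, 36, 866] [ 0.726 -0.214  0.062]
[121, 95, 50, 50, 1795] [0.728 0.25  0.024]
[246, 220, 56, 23, 736] [ 0.477 -0.018  0.042]
[243, 268, 66, 19, 483] [ 0.366 -0.033  0.017]
[-4.76212069  0.54772863  7.4331099 ] 21.35
the job is handed in; nothing more can be done
None
the job is handed in; nothing more can be done
```

The switch box is assembled and handed in at 21.4 s: the plate is on both pins and let go, and the cover is snapped home and still held down. No verdict was reported.

**Plate:** the wrist camera showed the pin inside the front hole during the descent. After release the plate's top measured 44.2 mm in the wrist view and 44.7 mm in the top view. Both fit a flush plate, which should be at about 45 mm.

**Cover:** contact was felt about 12 mm above the seat, and the force had dropped by about 6 mm. In the last wrist view the cover's lower edge was about 0.2 mm from the slab, and its centre was within about 0.2 mm of the base's.

**Push:** the wrist read about 7.4 N upward, so about 9 N on the base with the cover's own weight, or about 10 N with the sideways force. A sideways force of 4 to 5 N along x remained; I left it because the cover was centred and still.

**Bystanders:** in the last top view the jar and bowl had not moved. The ratchet was partly hidden by the arm there, but it looked unmoved in the last scene view.

**Disagreements:** camera estimates of position differed from view to view by up to about 2 mm. I corrected the plate and cover by comparing them with the base in the same wrist picture.

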